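# Clear the paint chest's lid and hold it open at 60 degrees

### The arm

A 7-joint arm with a two-finger parallel gripper is mounted at the origin on the work surface. World frame = base frame: x ahead of the robot, y to its left, z up, the work surface at z = 0. Lengths are in m, angles in rad, forces in N, time in s.
With the tool pointing down it reaches from about 0.4 to 0.85 m from the base axis. Payload 10.4 kg.
Tool frame: the origin (TCP) lies where the fingers leave the gripper's body, on its centre line; the fingertips stand 73 mm ahead of it and the grasp point (between the pads) lies 54 mm ahead of it; z points along the fingers, y is the line along which they close (so a half turn about z gives the same grasp; the last joint's range is limited). The gripper opens to 85 mm and grips with 20 to 120 N. Pads are 22 mm wide; open, the fingers measure 114 mm over their backs; the gripper's body (76 mm by 85 mm) begins 54 mm behind the grasp point. The pads swing forward as they close: fully open they stand 13 mm farther back than shut.
Start: joints at [1.182, 0.332, -0.065, 1.46, 0.022, 1.35, -0.088], TCP at [0.224, -0.584, 0.304] pointing down, gripper open.
Joint ranges: [-2.6, 2.6], [-0.5, 2.12], [-1.47, 1.34], [0.16, 2.42], [-1.27, 4.41], [0.06, 2.06], [-2.6, 2.6]. Speed limits (rad/s): [2.22, 2.22, 2.79, 2.79, 3.14, 3.14, 3.14].

### API

Orientations are given as a unit quaternion [x, y, z, w].
In Python, from workcell import manip, camera gives the robot as it stands. The module is installed in compiled form; this text tells all that it offers.
- The arm moves only by the shell command python3 -m creep 'ROWS' [OPENING] [FORCE]. ROWS is JSON, a list of rows, each a list of 2 entries, a list of its own where there are three numbers: the shift along the tool's x, y, z in mm, then the turn about the tool's z in rad. In form: [[[tx, ty, tz], twist], ...]. A call has 1 to 5 rows; each row is the pose to reach, as a shift and turn from the pose commanded when the call began, along the tool's axes at that moment; what a row does not reach only later rows make up. A row lasts 1/12 s, in which the tool goes at most 41.7 mm and 7.16 degrees, less where a joint would pass 70% of its speed; a pose out of reach is approached as far as the arm can. A call with a gripper value outside its range is refused whole. OPENING is the opening, from 0 (shut) to 1 (fully open), set as the call begins (- or left out, the last holds). The fingers move at their own pace and stop on an object; FORCE is the grip in N (left out, the last holds). Time passes only in rows, so rows that repeat a pose let the fingers close. It gives the time, the measured TCP pose, the force, the opening and the grip force at its end, in the units of the state.
- manip.get_obs(): the state, without advancing time (a new reading comes with each control period).
- camera(name): name is "scene" or "side" or "wrist"; returns a dict with "pixels" (384x512x3 uint8, red, green, blue), "z_map" (384x512 float32, m along the optical axis (not along the pixel's ray), 0 where there is no reading), "fx", "fy", "cx", "cy" (pixels), "distortion" ([k1, k2, p1, p2, k3] as OpenCV has them; the pictures are not rectified), "extrinsics" (4x4, takes a point from world to camera coordinates). Camera axes: x right, y down, z forward; pixel columns grow to the right and rows downward; lengths in m; the calibration is good to about 2 mm. A picture is of the moment at which its call begins.
- manip.hand_in(): hands the job in; it is judged then, once.
The state is a dict: "clock": time; "joint_pos": joint angles; "joint_velocities": joint speeds; "tau": joint torques, N m; "position": TCP position; "ee_rot": TCP orientation; "ft_force": force on the tool from outside, world axes, zero at the start; "torque": the same for the moment, N m; "grip_width": opening from 0.0 (shut) to 1.0 (fully open); "grasp_force": force on a finger pad.
Only numpy, scipy, OpenCV 4.12 (cv2) and the standard library are available. Lean on these libraries where they do the work, as an engineer would, in place of code of your own. Each camera call takes 0.05 s, during which the arm holds its last target. There are 200 camera calls.

### The job

The jar standing on the lid of the wooden paint chest is in the way: lift it off and set it down upright in the middle of the square palette tile, without tipping or dropping it, and let go of it. Then raise the lid and hold it open 60 degrees from shut, so that a painter can reach in: the lid falls shut by itself, so finish while still holding it there, with nothing else propping it. Leave the tin, the mug and the bottle where they stand.

Things in the scene. Friction and masses are not known exactly. Their poses are not given: they have to be found in the camera images.
- chest: Fixed plywood paint chest, open-topped box 220 deep (x) by 300 wide (y) by 100 high, closed by the hinged lid. Origin: centre of its underside, on the table; x points from its handle side to its hinge side, y along the hinge, z up. The chest may be turned by up to 0.25 rad.
- lid (a joint): Angle of the lid in rad: 0 shut, grows as the lid opens upward, 1.047 is 60 degrees, stop at 1.75. Free hinge without spring or catch: the lid (about 0.6 kg) falls shut by its weight from 60 degrees.
- lid_hinge (a point): Middle of the hinge line, which runs along the chest's y, at the chest's rim 110 mm from the chest's centre towards its +x, 100 mm above the table. The lid is a board 224 by 304, 12 thick; shut, its underside lies at the hinge height and its top 112 mm above the table.
- lid_handle (a point): Where to grip the lid's handle, a dark wooden tongue in the plane of the lid, 24 wide (along y) and 14 thick, that sticks out 70 mm past the middle of the lid's free edge on the -x side; this point is its middle, 35 mm past the lid's edge, 257 mm from the hinge line along the lid and 6 mm above the lid's underside. It moves with the lid. Fingers that close along the chest's y pinch its two sides; it can turn between them as the lid swings.
- jar_center (a point): Centre of the closed white jar (upright, round, 58 diameter, 85 high, about 0.25 kg): half-way up, 42.5 above its foot. It starts standing on the shut lid. z is the jar's own up axis.
- tile: Fixed square white ceramic palette tile, 160 by 160, 10 thick, lying on the table beside the chest on its left or right. Origin: centre of its underside, on the table; x and y along its edges.
- tin: Bystander: metal can, 74 diameter, 95 high, standing on the table. Origin at the centre of its underside. Leave it alone.
- mug: Bystander: white mug, 80 diameter, 90 high, standing on the table. Origin at the centre of its underside. Leave it alone.
- bottle: Bystander: grey plastic bottle, 60 diameter, 130 high, standing on the table beyond the chest. Origin at the centre of its underside. Leave it alone.
There are look-alikes about, which are no part of the job. Leave any orange or pink look-alike of the part that bears jar_center alone. What is meant by the tile is not purple, and is the smaller of those in its own colour.

How it is judged:
On the way:
1. the jar stands upright on the middle of the tile, let go, with the lid still down (x of jar_center in the frame of tile between -0.05 and 0.05 m and y of jar_center in the frame of tile between -0.05 and 0.05 m and height (world z) of jar_center between 0.045 and 0.06 m and angle between jar_center's own z axis and vertical below 0.15 rad and contact force between the fingers and jar below 0.1 N and linear speed of jar below 0.05 m/s and value of joint lid below 0.15 rad), for 0.2 s.
At the end, for the whole second after the job is handed in: The robot holds the lid still at 60 degrees, within 6 degrees, touching it with at least 0.3 N, and no loose thing touches the lid; the jar stands upright (within 8 degrees) on the tile, its centre within 50 mm of the tile's centre along each edge direction, released and at rest (value of joint lid between 0.942 and 1.152 rad and velocity of joint lid between -0.1 and 0.1 rad/s and contact force between any of the fingers, the arm and lid above 0.3 N and contact force between each of jar, tin, mug, bottle and lid below 0.1 N and x of jar_center in the frame of tile between -0.05 and 0.05 m and y of jar_center in the frame of tile between -0.05 and 0.05 m and height (world z) of jar_center between 0.045 and 0.06 m and angle between jar_center's own z axis and vertical below 0.15 rad and contact force between the fingers and jar below 0.1 N and linear speed of jar below 0.05 m/s); the arm keeps its last pose, push and grip.
It fails at once if the jar is tipped by more than 35 degrees (angle between jar_center's own z axis and vertical above 0.6 rad).
It fails at once if the jar is dropped or thrown: it moves faster than 0.5 m/s while not held (linear speed of jar above 0.5 m/s and contact force between the fingers and jar below 0.1 N).
It fails at once if the tin is moved by more than 30 mm (distance of tin from where it was at the start of the episode above 0.03 m).
It fails at once if the mug is moved by more than 30 mm (distance of mug from where it was at the start of the episode above 0.03 m).
It fails at once if the bottle is moved by more than 30 mm (distance of bottle from where it was at the start of the episode above 0.03 m).
It also fails if it takes over 61 s, if anything falls off the work surface, if the arm or the gripper's body presses on something with over 40 N, if the wrist force passes 120 N, or if a joint passes its speed limit or range.

## Working session

There is one attempt and no reset: what is moved stays moved. The work goes in short steps, Python scripts to look and compute and a shell command to move; the robot and the scene stay as the last step left them, time stands still between calls to the robot, and variables do not carry over. Pictures are saved under pics/ and viewed, at most 10 in all, crops included, and the job is handed in when it is done.

```bash
mkdir -p pics; cat > h.py <<'E'
import numpy as np, cv2
from workcell import manip, camera
def pts(c):
    h,w=c["z_map"].shape
    K=np.array([[c["fx"],0,c["cx"]],[0,c["fy"],c["cy"]],[0,0,1.]])
    u,v=np.meshgrid(np.arange(w),np.arange(h))
    n=cv2.undistortPoints(np.stack([u,v],-1).reshape(-1,1,2).astype(np.float64),K,np.array(c["distortion"],float)).reshape(h,w,2)
    z=c["z_map"].astype(float)
    P=np.dstack([n[...,0]*z,n[...,1]*z,z])
    T=np.linalg.inv(np.array(c["extrinsics"]))
    W=P@T[:3,:3].T+T[:3,3]
    W[z<=0]=np.nan
    return W
def save(n,im): cv2.imwrite("pics/"+n,im[...,::-1])
E
python3 - <<'E'
from h import *
o=manip.get_obs(); print(o)
for n in("scene","side"):
    c=camera(n); save(n+"0.png",c["pixels"]); np.save(n+"0.npy",pts(c)); np.save(n+"0rgb.npy",c["pixels"])
E
```

```text
{'clock': 0.0, 'joint_pos': array([ 1.18241237,  0.33280583, -0.06469511,  1.46096362,  0.02160516,
        1.34988564, -0.08849944]), 'joint_velocities': array([-6.07518454e-04,  1.17711432e-04,  2.11547657e-05,  5.67091185e-04,
       -4.95381219e-06,  9.71576891e-04,  1.18044149e-03]), 'tau': array([ 5.92216165e-04, -6.25448728e+01,  4.97341168e-02, -3.91605341e+01,
        1.61858846e-02,  9.85561899e-03, -1.93732654e-05]), 'position': array([ 0.22344608, -0.58339265,  0.30314644]), 'ee_rot': array([ 9.83319916e-01,  1.81883138e-01, -1.59520672e-04, -6.64518295e-04]), 'ft_force': array([-0.61202852,  0.02207215,  1.59901666]), 'torque': array([-0.0096198 , -0.0092336 ,  0.03457227]), 'grasp_force': 0.0, 'grip_width': 1.0003398486458315}
```

View pics/scene0.png

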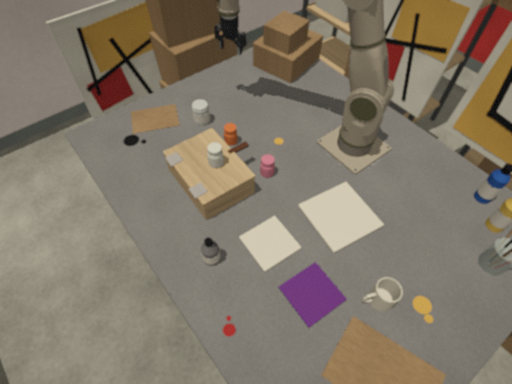

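View pics/side0.png

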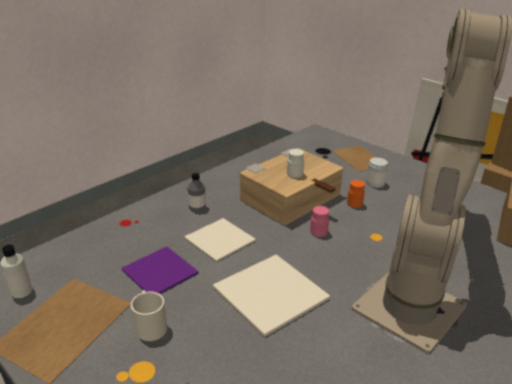

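The scene picture shows the white jar on the lid (216,155), the handle (238,147), and the small white tile (270,243). The larger white tile is at (341,215). The orange (231,132) and pink (268,165) look-alikes stand on either side of the handle, the tin is at (201,110), the bottle at (211,250) and the mug at (387,293).

```bash
python3 - <<'E'
from h import *
for n in("scene","side"):
    W=np.load(n+"0.npy"); I=np.load(n+"0rgb.npy").astype(int); z=W[...,2]
    print(n)
    r,g,b=I[...,0],I[...,1],I[...,2]
    white=(I.min(-1)>150)
    def cc(m,t,amin=25):
        k,l,s,ce=cv2.connectedComponentsWithStats(m.astype(np.uint8))
        for i in range(1,k):
            if s[i,4]<amin: continue
            p=W[l==i]; 
            if abs(np.nanmedian(p[:,0]))>1.3 or abs(np.nanmedian(p[:,1]))>1.3: continue
            q=p[:,:2].astype(np.float32); q=q[np.isfinite(q).all(1)]
            rc=cv2.minAreaRect(q)
            print(t,s[i,4],"px",ce[i].round(),"mean",np.nanmean(p,0).round(3),"rect",np.round(rc[0],3),np.round(rc[1],3),round(rc[2],1))
    cc(white&(z>0.002)&(z<0.022),"tile",300)
    cc((z>0.104)&(z<0.119),"lid",100)
    cc((z>0.185)&(z<0.21),"jartop")
    cc((z>0.03)&(z<0.14)&(r-b>60)&(r-g>60),"redpink")
    cc((z>0.03)&(z<0.15),"any",80)
E
```

```text
scene
tile 3146 px [340. 216.] mean [0.312 0.222 0.014] rect [0.305 0.217] [0.233 0.239] 82.4
tile 1780 px [269. 243.] mean [0.591 0.147 0.01 ] rect [0.589 0.144] [0.161 0.164] 86.8
lid 184 px [182.   8.] mean [ 0.075 -1.263  0.111] rect [ 0.095 -1.277] [0.182 0.402] 51.3
lid 238 px [421.  26.] mean [-0.843 -0.326  0.112] rect [-0.843 -0.336] [0.035 0.481] 1.4
lid 163 px [283.  54.] mean [-0.083 -0.574  0.111] rect [-0.092 -0.566] [0.157 0.314] 55.6
lid 3540 px [208. 166.] mean [ 0.608 -0.205  0.112] rect [ 0.571 -0.216] [0.308 0.302] 87.6
lid 333 px [503. 249.] mean [0.043 0.667 0.111] rect [0.039 0.663] [0.097 0.055] 32.0
jartop 365 px [437.  15.] mean [-0.854 -0.27   0.197] rect [-0.853 -0.288] [0.032 0.378] 0.8
jartop 55 px [506.   2.] mean [-1.283 -0.123  0.195] rect [-1.285 -0.129] [0.081 0.025] 80.4
jartop 217 px [285.  35.] mean [-0.097 -0.589  0.198] rect [-0.113 -0.583] [0.114 0.226] 61.7
jartop 86 px [505.  42.] mean [-0.905  0.082  0.197] rect [-0.908  0.087] [0.072 0.024] 87.4
jartop 184 px [359. 122.] mean [0.062 0.028 0.197] rect [0.063 0.027] [0.015 0.135] 21.6
jartop
[... 2555 characters left out ...]
[377. 169.] mean [ 0.422 -0.515  0.071] rect [ 0.428 -0.529] [0.075 0.077] 0.5
any 430 px [196. 191.] mean [0.77  0.078 0.077] rect [0.774 0.075] [0.059 0.048] 40.4
any 305 px [356. 190.] mean [ 0.397 -0.332  0.063] rect [ 0.404 -0.341] [0.055 0.06 ] 65.1
any 422 px [507. 214.] mean [-0.065 -0.53   0.084] rect [-0.04  -0.596] [0.041 0.249] 23.5
any 360 px [320. 218.] mean [ 0.382 -0.101  0.064] rect [ 0.388 -0.109] [0.057 0.057] 13.4
any 879 px [ 14. 269.] mean [0.78  0.705 0.09 ] rect [0.79  0.703] [0.06 0.05] 72.0
any 2163 px [413. 296.] mean [-0.022  0.056  0.09 ] rect [-0.018  0.036] [0.164 0.084] 16.4
any 1157 px [148. 311.] mean [0.428 0.527 0.064] rect [0.433 0.52 ] [0.08  0.095] 28.1
```

```bash
cat >> h.py <<'E'
from scipy.spatial.transform import Rotation as R
def go(x,y,z,yaw):
    "shift in tool axes (mm) and twist to reach TCP world target, yaw of tool x"
    o=manip.get_obs(); r=R.from_quat(o["ee_rot"]); m=r.as_matrix(); a=np.arctan2(m[1,0],m[0,0])
    print("t",round(o["clock"],2),"pos",o["position"].round(4),"yaw",round(a,3),"tilt",round(np.arccos(-m[2,2]),3),"shift",(m.T@(np.array([x,y,z])-o["position"])*1000).round(1),"twist",round(a-yaw,3), "ft",np.round(o["ft_force"],1),"grip",round(o["grip_width"],3),round(o["grasp_force"],1))
E
python3 - <<'E'
from h import *
from scipy.optimize import least_squares
for n in("scene","side"):
    W=np.load(n+"0.npy"); I=np.load(n+"0rgb.npy").astype(int); z=W[...,2]
    m=(abs(z-.112)<.006)&(abs(W[...,0]-.57)<.25)&(abs(W[...,1]+.21)<.25)
    dark=I.sum(-1)<300
    p=W[m&dark]; print(n,"dark",len(p),p.mean(0).round(3),cv2.minAreaRect(p[:,:2].astype(np.float32)))
    # handle: points cut off by opening of mask in a top-down raster
    g=np.zeros((260,260),np.uint8); q=W[m]; ij=((q[:,:2]-[.38,-.42])/.002).astype(int)
    ok=((ij>=0)&(ij<260)).all(1); g[ij[ok,0],ij[ok,1]]=1
    g=cv2.morphologyEx(g,cv2.MORPH_CLOSE,np.ones((9,9)))
    op=cv2.morphologyEx(g,cv2.MORPH_OPEN,np.ones((31,31)))
    ps=np.argwhere(op).astype(np.float32); rc=cv2.minAreaRect(ps)
    print("board",np.array(rc[0])*.002+[.38,-.42],np.array(rc[1])*.002,rc[2])
    hd=cv2.morphologyEx(((g>0)&(op==0)).astype(np.uint8),cv2.MORPH_OPEN,np.ones((5,5)))
    hp=np.argwhere(hd)*.002+[.38,-.42]; print("handle",len(hp),hp.mean(0),hp.min(0),hp.max(0))
go(.572,-.197,.26,0)
E
```

```text
scene dark 120 [ 0.476 -0.203  0.112] ((0.5567496418952942, -0.13984081149101257), (0.3047671914100647, 0.0699375793337822), 37.7353401184082)
board [ 0.60239565 -0.21820789] [0.30550833 0.22615892] 87.68627166748047
handle 1440 [ 0.49167917 -0.22491806] [ 0.42  -0.296] [ 0.544 -0.182]
side dark 203 [ 0.489 -0.187  0.11 ] ((0.5232693552970886, -0.15048599243164062), (0.346135675907135, 0.16254538297653198), 51.26594161987305)
board [ 0.59378796 -0.21929221] [0.30887851 0.22931403] 86.93350982666016
handle 1627 [ 0.60573571 -0.27406146] [ 0.412 -0.372] [ 0.722 -0.136]
t 0.1 pos [ 0.2235 -0.5834  0.3032] yaw 0.366 tilt 0.001 shift [ 463.7 -236.1   43.5] twist 0.366 ft [ 0.4  0.4 -0.1] grip 1.001 0.0
```

```bash
python3 -m creep '[[[36,-18,0],0.1],[[72,-36,0],0.2],[[108,-54,0],0.3],[[144,-72,0],0.41],[[180,-90,0],0.41]]' 1 40; python3 -c "
from h import *
go(.571,-.1975,.30,-.045)"
```

```text
clock: 0.52
position: [0.3603, -0.4335, 0.3036]
ee_rot: [1.0, -0.026, -0.0, -0.0]
ft_force: [1.2, -1.1, 0.6]
grip_width: 0.999
grasp_force: 0.0
t 0.52 pos [ 0.3603 -0.4335  0.3036] yaw -0.051 tilt 0.0 shift [ 198.2 -246.5    3.6] twist -0.006 ft [ 1.2 -1.1  0.6] grip 0.999 0.0
```

```bash
python3 -m creep '[[[25,-30,0],0],[[50,-61,0],0],[[75,-92,0],0],[[100,-123,0],0],[[125,-154,0],0]]' >/dev/null; python3 -m creep '[[[25,-31,0],0],[[50,-62,0],0],[[73,-92,0],0],[[73,-92,0],0]]'; python3 - <<'E'
from h import *
c=camera("wrist"); W=pts(c); save("w1.png",c["pixels"])
z=W[...,2]; t=(z>.185)&(z<.21); p=W[t]
print(len(p),p.mean(0) if len(p) else 0); 
if len(p)>10: print(cv2.minEnclosingCircle(p[:,:2].astype(np.float32)))
go(.571,-.1975,.215,-.045)
E
```

```text
clock: 1.27
position: [0.5721, -0.1896, 0.3033]
ee_rot: [1.0, -0.017, 0.001, -0.002]
ft_force: [-0.0, 0.7, -0.3]
grip_width: 0.995
grasp_force: 0.0
4599 [ 0.57740466 -0.20059079  0.19650489]
((0.5747725963592529, -0.2006499469280243), 0.026128094643354416)
t 1.32 pos [ 0.5702 -0.1933  0.3032] yaw -0.037 tilt 0.002 shift [ 0.9  4.4 88.2] twist 0.008 ft [-0.1 -1.3  0.1] grip 0.999 0.0
```

View pics/w1.png

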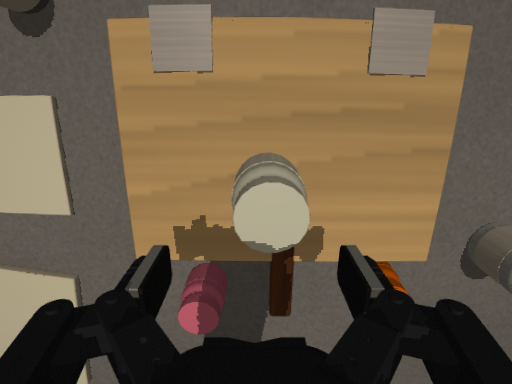

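The wrist picture shows the jar's top at (271,217), the handle at (282,283) behind it, and pink and orange outside the fingers. The jar measures (0.575, -0.200) with its top at 0.197, as expected.

```bash
python3 -m creep '[[[4,6,0],0],[[4,6,0],0],[[4,6,0],0]]' >/dev/null; python3 - <<'E'
from h import *
c=camera("wrist"); W=pts(c); I=c["pixels"].astype(int); z=W[...,2]
p=W[(z>.185)&(z<.21)]; print("jar",cv2.minEnclosingCircle(p[:,:2].astype(np.float32)),p[:,2].mean())
w=(I[...,0]-I[...,2]>25)&(abs(z-.112)<.005)&(I.sum(-1)>250); rc=cv2.minAreaRect(W[w][:,:2].astype(np.float32)); print("board",rc)
d=(I.sum(-1)<250)&(abs(z-.113)<.006)&(W[...,0]<.484)&(abs(W[...,1]+.215)<.03); d=W[d]; print("handle",len(d),d.mean(0),d.min(0),d.max(0)); go(.575,-.2,.215,-.045)
E
```

```text
jar ((0.5750024318695068, -0.20101691782474518), 0.02598676085472107) 0.1965326553042361
board ((0.6007918119430542, -0.2197294682264328), (0.3043389916419983, 0.22437168657779694), 87.66651153564453)
handle 1079 [ 0.45360617 -0.21343887  0.11267581] [ 0.41877948 -0.22628659  0.10860965] [ 0.48395638 -0.2008822   0.1150037 ]
t 1.62 pos [ 0.5712 -0.206   0.3038] yaw -0.047 tilt 0.001 shift [ 3.5 -6.2 88.8] twist -0.002 ft [-0.2  0.3  0.4] grip 1.002 0.0
```

```bash
python3 -m creep '[[[4,-5,15],0],[[4,-5,35],0],[[4,-5,55],0],[[4,-5,75],0],[[4,-5,88],0]]' >/dev/null; python3 -m creep '[[[0,0,0],0],[[0,0,0],0]]'; python3 -c "
from h import *
go(.575,-.201,.215,-.045)"
```

```text
clock: 2.2
position: [0.5758, -0.2, 0.2159]
ee_rot: [1.0, -0.022, -0.0, -0.0]
ft_force: [0.1, 0.7, 0.6]
grip_width: 0.997
grasp_force: 0.0
t 2.2 pos [ 0.5758 -0.2     0.2159] yaw -0.045 tilt 0.001 shift [-0.7  1.   1. ] twist 0.0 ft [0.1 0.7 0.6] grip 0.997 0.0
```

```bash
python3 -m creep '[[[0,0,0],0],[[0,0,0],0],[[0,0,0],0],[[0,0,0],0],[[0,0,0],0]]' 0 40; python3 -m creep '[[[0,0,0],0],[[0,0,0],0],[[0,0,0],0],[[0,0,0],0],[[0,0,0],0]]'
```

```text
clock: 2.62
position: [0.5767, -0.1999, 0.2178]
ee_rot: [1.0, -0.022, 0.001, 0.001]
ft_force: [-2.4, -0.1, 5.7]
grip_width: 0.658
grasp_force: 42.1
clock: 3.03
position: [0.5767, -0.1999, 0.2178]
ee_rot: [1.0, -0.022, 0.001, 0.001]
ft_force: [-1.9, -0.7, 7.0]
grip_width: 0.662
grasp_force: 42.1
```

```bash
python3 -m creep '[[[0,0,-5],0],[[0,0,-15],0],[[0,0,-30],0],[[0,0,-45],0],[[0,0,-60],0]]'; python3 -m creep '[[[0,0,0],0],[[0,-8,0],0],[[0,-24,0],0],[[0,-45,0],0],[[0,-68,0],0]]'; python3 -c "
from h import *
go(.588,.143,.275,-.045)"
```

```text
clock: 3.45
position: [0.576, -0.1995, 0.2773]
ee_rot: [1.0, -0.022, 0.0, -0.0]
ft_force: [1.3, 0.7, -3.3]
grip_width: 0.657
grasp_force: 43.2
clock: 3.87
position: [0.5785, -0.1309, 0.2746]
ee_rot: [1.0, -0.023, -0.001, -0.0]
ft_force: [0.1, 0.3, -2.6]
grip_width: 0.66
grasp_force: 43.2
t 3.87 pos [ 0.5785 -0.1309  0.2746] yaw -0.045 tilt 0.002 shift [  -2.9 -274.1   -0.4] twist -0.0 ft [ 0.1  0.3 -2.6] grip 0.66 43.2
```

```bash
python3 -m creep '[[[0,-23,0],0],[[0,-46,0],0],[[0,-69,0],0],[[0,-92,0],0],[[0,-115,0],0]]' >/dev/null; python3 -m creep '[[[0,-23,0],0],[[0,-46,0],0],[[0,-69,0],0],[[0,-92,0],0],[[0,-115,0],0]]' >/dev/null;  python3 -m creep '[[[-1,-17,0],0],[[-2,-30,0],0],[[-3,-39,0],0],[[-3,-44,0],0],[[-3,-44,0],0]]'; python3 - <<'E'
from h import *
c=camera("wrist"); W=pts(c); I=c["pixels"].astype(int); z=W[...,2]
t=(I.min(-1)>120)&(abs(z-.01)<.006)&(W[...,0]>.45)&(abs(W[...,1]-.14)<.14)
print("tile",cv2.minAreaRect(W[t][:,:2].astype(np.float32)))
p=W[(z>.22)&(z<.3)&(I.min(-1)>100)]; print("jar z", len(p), p[:,2].max() if len(p) else 0)
save("w2.png",c["pixels"]); go(.588,.143,.115,-.045)
c=camera("scene"); W=pts(c); save("s2.png",c["pixels"][150:350,150:350].repeat(3,0).repeat(3,1))
z=W[...,2];p=W[(z>.14)&(z<.27)&(abs(W[...,0]-.588)<.1)&(abs(W[...,1]-.143)<.1)];print(np.percentile(p,[1,50,99],axis=0))
E
```

```text
clock: 5.12
position: [0.5879, 0.143, 0.2755]
ee_rot: [1.0, -0.022, -0.0, 0.0]
ft_force: [0.1, -0.8, -2.7]
grip_width: 0.66
grasp_force: 43.2
tile ((0.5898122787475586, 0.14300048351287842), (0.15933912992477417, 0.15853402018547058), 86.62665557861328)
jar z 4854 0.29000001259300257
t 5.17 pos [0.5882 0.1419 0.2756] yaw -0.044 tilt 0.001 shift [ -0.2  -1.2 160.6] twist 0.001 ft [-0.6 -0.4 -2.4] grip 0.662 43.2
[[0.58253889 0.08796929 0.17293334]
 [0.60278654 0.1547665  0.23463579]
 [0.61578538 0.20241908 0.26776813]]
```

View pics/w2.png

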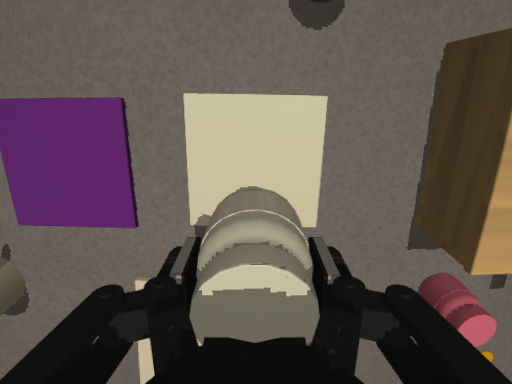

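The wrist picture shows the jar upright between the fingers (255,260) above the small tile (255,160), with the purple one at left. I'll lower it.

```bash
python3 -m creep '[[[0,0,10],0],[[0,0,30],0],[[0,0,55],0],[[0,0,80],0],[[0,0,105],0]]' >/dev/null; python3 -m creep '[[[0,0,20],0],[[0,0,35],0],[[0,0,44],0],[[0,0,48],0],[[0,0,50],0]]';  python3 -m creep '[[[0,0,1],0],[[0,0,2],0],[[0,0,3],0],[[0,0,4],0],[[0,0,5],0]]'
```

```text
clock: 6.05
position: [0.5882, 0.1417, 0.1204]
ee_rot: [1.0, -0.022, -0.0, 0.0]
ft_force: [-0.4, -0.6, -3.0]
grip_width: 0.66
grasp_force: 43.2
clock: 6.47
position: [0.5884, 0.1423, 0.1163]
ee_rot: [1.0, -0.022, 0.0, -0.0]
ft_force: [-0.6, -0.4, -2.9]
grip_width: 0.662
grasp_force: 43.2
```

```bash
for i in 1 2; do python3 -m creep '[[[0,0,0.5],0],[[0,0,1],0],[[0,0,1],0]]' | grep -E 'pos|ft'; done
```

```text
position: [0.5884, 0.1423, 0.1159]
ft_force: [-3.7, -1.4, 6.1]
position: [0.5885, 0.1423, 0.1158]
ft_force: [-7.4, -2.6, 15.5]
```

```bash
python3 -m creep '[[[0,0,-1],0],[[0,0,-1.5],0],[[0,0,-1.5],0]]' | grep ft;  python3 -m creep '[[[0,0,-1],0],[[0,0,-1],0],[[0,0,-1],0],[[0,0,-1],0],[[0,0,-1],0]]' 1; python3 -m creep '[[[0,0,-5],0],[[0,0,-20],0],[[0,0,-40],0],[[0,0,-65],0],[[0,0,-95],0]]' |grep -E 'pos|ft';python3 -m creep '[[[0,0,-25],0],[[0,0,-50],0],[[0,0,-65],0],[[0,0,-65],0]]'; python3 - <<'E'
from h import *
c=camera("wrist"); W=pts(c); z=W[...,2]; save("w3.png",c["pixels"])
p=W[(z>.085)&(z<.105)]; print("jar",cv2.minEnclosingCircle(p[:,:2].astype(np.float32)),p[:,2].mean(),p[:,2].std())
go(.4539,-.2137,.275,-.041)
E
```

```text
ft_force: [-2.2, -0.9, 4.8]
clock: 7.63
position: [0.5883, 0.1422, 0.1163]
ee_rot: [1.0, -0.022, 0.0, 0.0]
ft_force: [-0.1, -0.0, -0.0]
grip_width: 0.999
grasp_force: 0.0
position: [0.5875, 0.142, 0.2116]
ft_force: [0.4, 0.6, -0.1]
clock: 8.38
position: [0.5893, 0.1428, 0.2808]
ee_rot: [1.0, -0.022, 0.003, -0.001]
ft_force: [-0.4, 0.7, 0.5]
grip_width: 0.999
grasp_force: 0.0
jar ((0.5370455384254456, -0.014641198329627514), 0.1895972192287445) 0.09449553646692618 0.00451020674270803
t 8.43 pos [0.5888 0.1425 0.2786] yaw -0.044 tilt 0.004 shift [-119.1  361.9    2.9] twist -0.003 ft [-0.7 -0.1 -0.7] grip 1.003 0.0
```

View pics/w3.png

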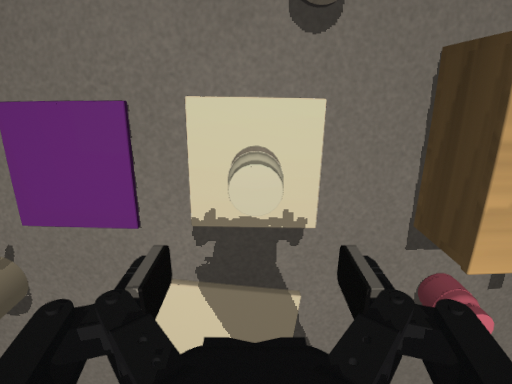

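The jar stands free and upright on the tile (top at 255,188). Next is the handle.

```bash
python3 -m creep '[[[-10,30,0],0],[[-20,60,0],0],[[-30,90,0],0],[[-40,120,0],0],[[-50,150,0],0]]' >/dev/null; python3 -m creep '[[[-10,30,0],0],[[-20,60,0],0],[[-30,90,0],0],[[-40,120,0],0],[[-50,150,0],0]]' >/dev/null;  python3 -m creep '[[[-9,30,0],0],[[-17,55,0],0],[[-19,62,0],0],[[-19,62,0],0],[[-19,62,0],0]]' >/dev/null; python3 - <<'E'
from h import *
c=camera("wrist"); W=pts(c); I=c["pixels"].astype(int); z=W[...,2]; save("w4.png",c["pixels"])
d=(I[...,0]-I[...,2]>10)&(I.sum(-1)<260)&(abs(z-.113)<.008)&(W[...,0]<.484)&(abs(W[...,1]+.215)<.04); d=W[d]; print("handle",len(d),d.mean(0),d.min(0),d.max(0))
go(.4539,-.2137,.16,-.041)
E
```

```text
handle 2016 [ 0.45330379 -0.21377005  0.11273453] [ 0.41925714 -0.22624051  0.10892015] [ 0.48399972 -0.20058249  0.1150733 ]
t 9.73 pos [ 0.4537 -0.2128  0.2759] yaw -0.043 tilt 0.001 shift [  0.3   1.  115.9] twist -0.002 ft [-0.1  0.3 -0.2] grip 1.0 0.0
```

View pics/w4.png

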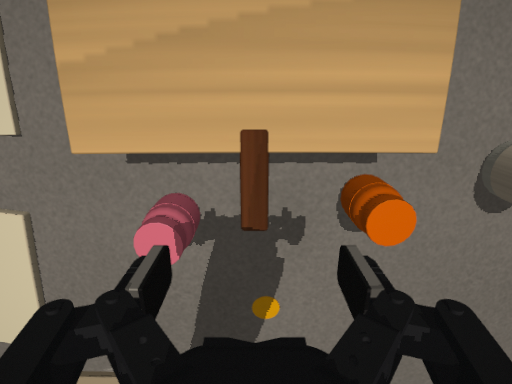

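The handle (254,180) sits centred between the fingers, with pink and orange clear of them. I'll go down and pinch it.

```bash
python3 -m creep '[[[0,1,15],0],[[0,1,40],0],[[0,1,65],0],[[0,1,90],0],[[0,1,108],0]]' >/dev/null; python3 -m creep '[[[0,0,5],0],[[0,0,8],0],[[0,0,8],0]]'; python3 -m creep '[[[0,0,0],0],[[0,0,0],0],[[0,0,0],0],[[0,0,0],0],[[0,0,0],0]]' 0 30 >/dev/null; python3 -m creep '[[[0,0,0],0],[[0,0,0],0],[[0,0,0],0],[[0,0,0],0],[[0,0,0],0]]'; python3 - <<'E'
from h import *
go(.4539,-.2137,.16,-.041)
# arc: shift (tool x, tool z mm) relative to shut
for th in range(5,66,5):
    a=np.radians(th); L,h=257,6
    x=-(L*np.cos(a)+h*np.sin(a))+L; z=L*np.sin(a)+h*np.cos(a)-h
    print(th,round(x,1),round(-z,1))
E
```

```text
clock: 10.4
position: [0.4538, -0.2144, 0.1607]
ee_rot: [1.0, -0.021, 0.0, -0.0]
ft_force: [-0.2, 0.5, 0.7]
grip_width: 1.0
grasp_force: 0.0
clock: 11.23
position: [0.4537, -0.2134, 0.1611]
ee_rot: [1.0, -0.021, -0.0, -0.001]
ft_force: [-3.6, 8.4, 10.7]
grip_width: 0.273
grasp_force: 31.9
t 11.23 pos [ 0.4537 -0.2134  0.1611] yaw -0.043 tilt 0.002 shift [0.3 0.3 1.1] twist -0.002 ft [-3.6  8.4 10.7] grip 0.273 31.9
5 0.5 -22.4
10 2.9 -44.5
15 7.2 -66.3
20 13.4 -87.5
25 21.5 -108.1
30 31.4 -127.7
35 43.0 -146.3
40 56.3 -163.8
45 71.0 -180.0
50 87.2 -194.7
55 104.7 -208.0
60 123.3 -219.6
65 142.9 -229.5
```

```bash
python3 -m creep '[[[0,0,-5],0],[[0.2,0,-13],0],[[0.5,0,-22],0],[[1.5,0,-33],0],[[2.9,0,-44],0]]'; python3 -m creep '[[[2,0,-11],0],[[4.3,0,-22],0],[[7.2,0,-32],0],[[10.5,0,-43],0],[[14.5,0,-53],0]]'
```

```text
clock: 11.65
position: [0.4574, -0.2135, 0.2047]
ee_rot: [1.0, -0.021, 0.001, -0.001]
ft_force: [10.4, 4.3, -6.3]
grip_width: 0.278
grasp_force: 29.8
clock: 12.07
position: [0.4719, -0.2141, 0.2577]
ee_rot: [1.0, -0.021, 0.001, -0.001]
ft_force: [8.1, 5.1, -7.7]
grip_width: 0.275
grasp_force: 30.1
```

```bash
python3 -m creep '[[[6,0,-15],0],[[13,0,-29],0],[[20.5,0,-42],0],[[29.5,0,-55],0],[[39,0,-67],0]]'; python3 -m creep '[[[8.5,0,-9.5],0],[[18,0,-19],0],[[27.5,0,-28],0],[[37.5,0,-36],0],[[48,0,-44],0]]'; python3 -c "
from h import *
go(.577,-.2187,.3796,-.041)"
```

```text
clock: 12.48
position: [0.5103, -0.2158, 0.3241]
ee_rot: [1.0, -0.021, -0.0, -0.001]
ft_force: [5.3, 5.5, -9.2]
grip_width: 0.275
grasp_force: 31.7
clock: 12.9
position: [0.5577, -0.2178, 0.3677]
ee_rot: [1.0, -0.021, -0.001, -0.001]
ft_force: [0.2, 6.6, -5.4]
grip_width: 0.274
grasp_force: 34.1
t 12.9 pos [ 0.5577 -0.2178  0.3677] yaw -0.042 tilt 0.004 shift [ 19.3   0.1 -11.9] twist -0.001 ft [ 0.2  6.6 -5.4] grip 0.274 34.1
```

```bash
python3 -m creep '[[[7,0,-5],0],[[13,0,-9],0],[[17,0,-11],0],[[19,0,-12],0],[[19,0,-12],0]]'; python3 -m creep '[[[0,0,0],0],[[0,0,0],0],[[0,0,0],0],[[0,0,0],0],[[0,0,0],0]]' >/dev/null; python3 - <<'E'
from h import *
go(.577,-.2187,.3796,-.041)
c=camera("scene"); save("s5.png",c["pixels"][60:320,120:420].repeat(2,0).repeat(2,1))
for n in("scene","side","wrist"):
    c=camera(n) if n!="scene" else c
    W=pts(c); I=c["pixels"].astype(int); e=np.array([np.cos(-.041),np.sin(-.041)])
    s=(W[...,:2]-[.7107,-.2242])@e; y=(W[...,:2]-[.7107,-.2242])@[-e[1],e[0]]; z=W[...,2]
    m=(I[...,0]-I[...,2]>25)&(z>.14)&(z<.29)&(s<.02)&(s>-.2)&(abs(y)<.15)&(abs(y)>.05)
    if m.sum()<50: print(n,m.sum()); continue
    f=np.polyfit(s[m],z[m],1); f=np.polyfit(s[m][abs(np.polyval(f,s[m])-z[m])<.01],z[m][abs(np.polyval(f,s[m])-z[m])<.01],1); print(n,m.sum(),"lid angle",np.degrees(np.arctan(-f[0])))
    if n=="side":
        j=(z>.085)&(z<.105)&(abs(W[...,0]-.588)<.06)&(abs(W[...,1]-.143)<.06); print("jar top",W[j].mean(0))
E
```

```text
clock: 13.32
position: [0.5767, -0.2186, 0.38]
ee_rot: [1.0, -0.021, -0.001, -0.001]
ft_force: [-2.9, 7.6, -0.4]
grip_width: 0.276
grasp_force: 35.6
t 13.73 pos [ 0.5764 -0.2186  0.3799] yaw -0.042 tilt 0.003 shift [0.6 0.1 0.3] twist -0.001 ft [-1.4  7.2 -1.6] grip 0.273 35.5
scene 1879 lid angle 57.07371717006244
side 930 lid angle 57.71868771847205
jar top [0.57851658 0.14633876 0.09259249]
wrist 39005 lid angle 57.07253200965946
```

View pics/s5.png

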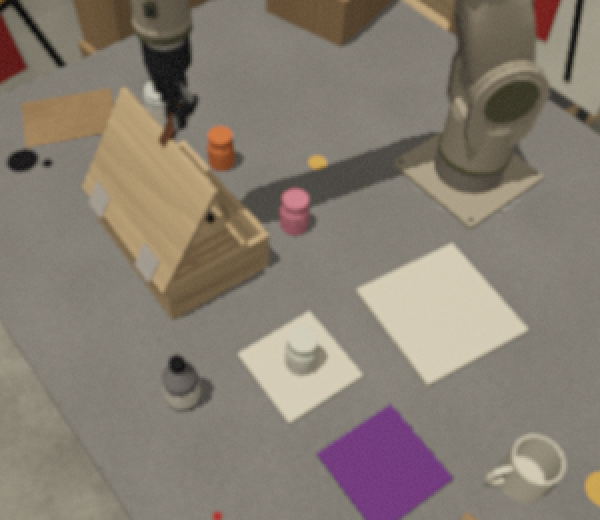

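The lid is held open (190,190) and the jar stands on the tile (302,350). Nothing else touches the lid. It measures about 57°, so I'll nudge it up.

```bash
python3 -m creep '[[[3,0,-2],0],[[6,0,-3.5],0],[[9,0,-5],0],[[10,0,-5.5],0],[[10,0,-5.5],0]]' >/dev/null; python3 -m creep '[[[0,0,0],0],[[0,0,0],0],[[0,0,0],0],[[0,0,0],0],[[0,0,0],0]]'; python3 - <<'E'
from h import *
e=np.array([np.cos(-.041),np.sin(-.041)])
for n in("scene","side","wrist"):
    c=camera(n)
    W=pts(c); I=c["pixels"].astype(int)
    s=(W[...,:2]-[.7107,-.2242])@e; y=(W[...,:2]-[.7107,-.2242])@[-e[1],e[0]]; z=W[...,2]
    m=(I[...,0]-I[...,2]>25)&(z>.14)&(z<.29)&(s<.02)&(s>-.2)&(abs(y)<.15)&(abs(y)>.05)
    f=np.polyfit(s[m],z[m],1); k=abs(np.polyval(f,s[m])-z[m])<.01; f=np.polyfit(s[m][k],z[m][k],1); print(n,m.sum(),"lid angle",np.degrees(np.arctan(-f[0])))
E
```

```text
clock: 14.72
position: [0.5863, -0.219, 0.3853]
ee_rot: [1.0, -0.021, -0.001, -0.001]
ft_force: [-2.7, 7.5, -0.8]
grip_width: 0.274
grasp_force: 35.9
scene 1725 lid angle 59.52113719581322
side 937 lid angle 59.812442200392255
wrist 33270 lid angle 59.54986469448235
```

```bash
python3 -c "
from workcell import manip
print(manip.hand_in())"
```

```text
the job is handed in; nothing more can be done
None
```

The jar stands upright and released on the small white tile, the gripper is holding the lid open at a measured 59.5–59.8°, and the job was handed in at about 15 s of the 61 s allowed; no verdict came back.

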